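Feed one thick washer and slide it home in the clamping fixture

ROBOT

A 6-joint arm with a two-finger parallel gripper is mounted at the origin on the work surface. World frame = base frame: x ahead of the robot, y to its left, z up, the work surface at z = 0. Lengths are in m, angles in rad, forces in N, time in s.
With the tool pointing down it reaches from about 0.275 to 0.775 m from the base axis. Payload 14.6 kg.
Tool frame: the origin (TCP) lies between the finger pads; the fingertips stand 19 mm ahead of it and the grasp point (between the pads) is the TCP; z points along the fingers, y is the direction in which the jaws open and shut (so a half turn about z gives the same grasp; the last joint's range is limited). The gripper opens to 85 mm and grips with 20 to 120 N. Pads are 22 mm wide; open, the fingers measure 114 mm over their backs; the gripper's body (76 mm by 85 mm) begins 54 mm behind the grasp point. The pads swing forward as they close: fully open they stand 13 mm farther back than shut.
Start: joints at [1.114, 0.263, -0.048, 1.259, 0, 1.415], TCP at [0.156, 0.501, 0.25] pointing down, gripper open.
Joint ranges: [-2.65, 2.65], [-0.89, 1.7], [-1.18, 1.37], [-2.13, 2.11], [-1.35, 1.29], [-3.14, 3.14]. Speed limits (rad/s): [1.89, 1.89, 2.57, 2.79, 3.14, 3.14].

INTERFACE

Orientations are given as a unit quaternion [w, x, y, z].
In Python, from rig import telemetry, cams, ctrl gives the robot as it stands.
- The arm moves only by the tool move_arm, never from a script. Its argument "series" is a list of rows, each a list of 2 entries, a list of its own where there are three numbers: the shift along the tool's x, y, z normalised to -1 to 1, where 1 is 20 cm, then the turn, a rotation vector about the tool's x, y, z normalised to -1 to 1, where 1 is pi rad. A call has 1 to 5 rows; each row shifts and turns the commanded pose from where the row before left it, along the tool's axes as they then stand; what a row does not reach is not made up. A row lasts 1/8 s, in which the tool goes at most 62.5 mm and 10.7 degrees, less where a joint would pass 70% of its speed; a pose out of reach is approached as far as the arm can. A call with a number of a shift or a turn outside -1 to 1 is refused whole. A call with a gripper value outside its range is refused whole. "grip" is the opening, from -1 (shut) to 1 (fully open), set as the call begins (left out, the last holds). The fingers move at their own pace and stop on an object; the grip force is fixed at half the most. Time passes only in rows, so rows that do not move let the fingers close. It gives the time, the measured TCP pose, the force and the opening at its end, in the units of the state.
- telemetry.get_obs(): the state, without advancing time (a new reading comes with each control period).
- cams.read_camera(name): name is "side" or "top"; returns the picture (480x640x3 uint8, blue, green, red); there is no depth.
- cams.get_calibration(name): a dict with "K" (3x3 intrinsics, pixels), "dist" ([k1, k2, p1, p2, k3] as OpenCV has them; the pictures are not rectified), "extrinsics" (4x4, takes a point from camera to world coordinates). Camera axes: x right, y down, z forward; pixel columns grow to the right and rows downward; lengths in m; the calibration is good to about 2 mm. A picture is of the moment at which its call begins. get_calibration takes no time and is no camera call.
- ctrl.sign_off(): hands the job in, once; it reports no verdict.
The state is a dict: "time": time; "qpos": joint angles; "qd": joint speeds; "joint_torque": joint torques, N m; "tool_pos": TCP position; "eef_rot": TCP orientation; "ft_force": force on the tool from outside, world axes, zero at the start; "wrist_torque": the same for the moment, N m; "gripper_width": finger opening in m.
Only numpy, scipy, OpenCV 4.12 (cv2) and the standard library are available. Lean on these libraries where they do the work, as an engineer would, in place of code of your own. Each camera call takes 0.05 s, during which the arm holds its last target.

TASK

Press the plunger of the washer feeder all the way down once and let it come back up, so that one washer comes out onto the bench. Then slide that washer along the bench with the fingertips into the V of the clamping fixture, fully home against both faces, and take the hand away. Do not pick the washer up, leave the other two in the feeder, and do not disturb the other things on the bench.

Things in the scene. Friction and masses are not known exactly. Their poses are not given: they have to be found in the camera images.
- feeder: Steel washer feeder bolted to the bench, 152 mm long, 76 mm wide. Origin: on the bench, on the axis of its magazine; its -x axis is the delivery direction. Pressing the plunger (behind, on a tower x = 60 to 120 mm, 55 mm wide, 102 mm high) drives a shuttle that pushes out the lowest washer; on release a spring brings both back and the next washer drops: a second press feeds a second one.
- delivery (a point): Point on the bench where the washer's centre lies after a full press, 63 mm before the magazine axis (it may lie some mm off, along the delivery direction or aside). The 3 mm thick, 42 mm wide feeder floor ends 31 mm behind this point; the side rails (12 mm high, |y| 21 to 27 mm) end 45 mm behind it.
- magazine_top (a point): Centre of the top of the magazine, 48 mm above the bench: four upright rods round the stack of three washers in a square frame 56 mm wide, open on top.
- plunger_top (a point): Centre of the flat top of the plunger's round black palm head (38 mm across, flat 30 mm), x = 92 mm, y = 0 in the feeder's frame and 144.5 mm above the bench when up. It moves straight down when pressed.
- plunger (a joint): Travel of the plunger: 0 up, 0.030 m fully down against its stop. Springy: about 6 N to start it, 10 to 15 N at the bottom; let go, it comes back up by itself within a second.
- washer0: The lowest washer in the magazine, the one that comes out: plain thick steel washer, 40 mm outside diameter, 13 mm hole, 10 mm thick, about 0.09 kg. Origin at the centre of its underside, z axis its own axis. In the feeder its underside is 3 mm above the bench.
- washer1: The second washer of the stack, like washer0; stays in the feeder (it drops to the floor of the magazine after the press).
- washer2: The top washer of the stack of three; stays in the feeder.
- fixture: Clamping fixture screwed to the bench, left or right of the feeder. Origin: on the bench, where the centre of a washer lies when home in the V. The 90 degree V opens along the fixture's -x axis onto the bare bench: two steel bars 12 mm high, 9 mm thick, inner faces from the apex (x = 28 mm) to the mouth (x = -8.5 mm, y = +-37 mm).
- clamp (a point): Foot of the open toggle clamp on the fixture's 12 mm plate (76 mm wide, x = 32 to 114 mm), 83 mm behind the V's home point. Its raised arm reaches 115 mm above the bench, no nearer than 55 mm to the home point; its handle ends 180 mm behind it.
- bolt_a: Hex bolt standing on its head beside the feeder, 19 mm wide, 50 mm high. Bystander. Origin at its foot.
- bolt_b: The same, standing beside the fixture. Bystander.
- tin: Open round tin of scale, 72 mm across, 85 mm high, on the other side of the feeder from the fixture. Bystander. Origin under its centre.
- drink: Drink bottle, 64 mm across, 190 mm high, standing at the far right. Bystander.
- hammer: Hammer lying at the back right, 280 mm long. Bystander.
- carton: Cardboard carton 100 x 150 x 55 mm, at the back. Bystander.
- blank: Forged knife blank lying at the right, about 250 mm long, 5 mm thick. Bystander.
- tongs: Forge tongs lying at the left, about 280 mm long, 17 mm high. Bystander.

How it is judged:
On the way, in this order (a step that is already met when the one before it is completed fails the run):
1. the plunger is pressed all the way down (value of joint plunger above 0.025 m), for 0.05 s.
2. the plunger is back up and the washer lies out in front of the feeder (value of joint plunger below 0.004 m and x of washer0 in the frame of feeder below -0.05 m and height (world z) of washer0 below 0.004 m), for 0.2 s.
At the end, for the whole second after the job is handed in: The delivered washer lies flat on the bench within 3 mm of its home in the V (touching both faces), at rest; the plunger is up (within 4 mm); the other two washers are still stacked in the feeder (horizontal distance between washer0 and fixture below 0.003 m and height (world z) of washer0 below 0.003 m and angle between washer0's own z axis and vertical below 0.06 rad and linear speed of washer0 below 0.01 m/s and value of joint plunger below 0.004 m and horizontal distance between each of washer1, washer2 and feeder below 0.006 m).
It fails at once if the washer is lifted off the bench (more than 15 mm) (height (world z) of washer0 above 0.015 m).
It fails at once if a second washer is pushed out of, or lifted from, the feeder (horizontal distance between any of washer1, washer2 and feeder above 0.012 m or height (world z) of washer2 above 0.035 m).
It fails at once if a bystander is disturbed (moved more than 20 mm) (distance of any of bolt_a, bolt_b, tin, drink, hammer, carton, blank, tongs from where it was at the start of the episode above 0.02 m).
It also fails if it takes over 64 s, if anything falls off the work surface, if the arm or the gripper's body presses on something with over 40 N, if the wrist force passes 120 N, or if a joint passes its speed limit or range.

## Working session

There is one attempt and no reset: what is moved stays moved. The work goes in short steps, Python scripts to look and compute and a tool call to move; the robot and the scene stay as the last step left them, time stands still between calls to the robot, and variables do not carry over. Pictures are saved under pics/ and viewed, and the job is handed in when it is done.

Besides the shell and the picture viewer there is one more tool, called after ">>>" as name(argument=value, ...) on one line, values as JSON. move_arm: Moves the arm, as the interface text tells. Scaled input: -1 to 1 covers 20 cm each way for a shift and pi rad each way for a turn. Its arguments: {"type":"object","properties":{"series":{"type":"array","items":{"type":"array"}},"grip":{"type":"number"}},"required":["series"]}

```bash
ls; mkdir -p pics; python3 - <<'E'
from rig import telemetry,cams
import cv2,numpy as np
np.set_printoptions(precision=4,suppress=True)
for n in("top","side"):
    cv2.imwrite(f"pics/{n}0.png",cams.read_camera(n)); c=cams.get_calibration(n)
    for k in c: print(n,k,np.array(c[k]).tolist())
print(telemetry.get_obs())
E
```

```text
pics
top K [[583.2782585013947, 0.0, 329.4936134044783], [0.0, 583.2782585013947, 241.91881588466478], [0.0, 0.0, 1.0]]
top dist [0.023240420911850072, 0.0, 0.0, 0.0, 0.0]
top extrinsics [[-0.01962816154673599, -0.9923608010223989, 0.12179809468328336, 0.40600841438358026], [-0.9997082941614187, 0.02119482063016084, 0.011580421551979588, -0.058319836932785994], [-0.014073445177407051, -0.12153526308293461, -0.9924873389460445, 1.883096149662537], [0.0, 0.0, 0.0, 1.0]]
side K [[605.1587063602075, 0.0, 324.1051103516925], [0.0, 605.1587063602075, 240.26763031538468], [0.0, 0.0, 1.0]]
side dist [0.05692255614810734, 0.0, 0.0, 0.0, 0.0]
side extrinsics [[0.7899269078181396, -0.481441445304788, 0.37977574310072715, -0.07537498591437887], [-0.6130868224345177, -0.6081267511762884, 0.5042880155832762, -0.9136125492335063], [-0.011833362244890105, -0.6311861763747757, -0.7755410900083707, 1.4913701890568103], [0.0, 0.0, 0.0, 1.0]]
{'time': 0.1, 'qpos': array([ 1.1137,  0.2635, -0.0489,  1.2594, -0.    ,  1.4155]), 'qd': array([ 0.0004, -0.0001,  0.0029, -0.0008,  0.0001,  0.0001]), 'joint_torque': array([  0.0055, -63.8575,  38.5065,   0.01  ,   0.0001,  -0.    ]), 'tool_pos': array([0.156 , 0.5011, 0.2499]), 'eef_rot': array([-0.0001,  0.1503,  0.9886, -0.0005]), 'ft_force': array([-0.3098, -0.7134, -0.3246]), 'wrist_torque': array([ 0.0303,  0.028 , -0.061 ]), 'gripper_width': 0.08544020711629258}
```

View pics/top0.png

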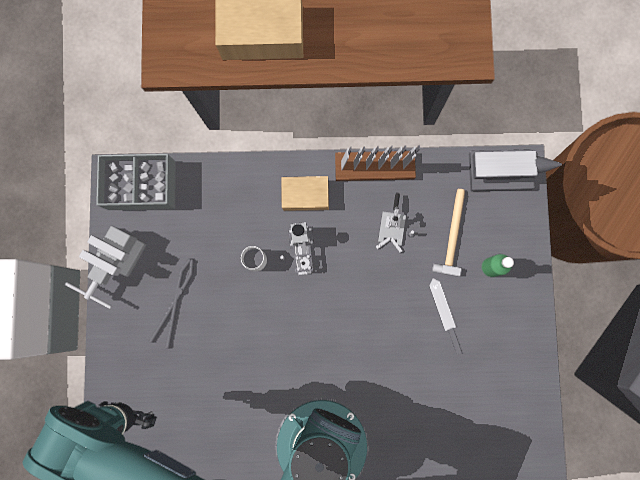

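View pics/side0.png

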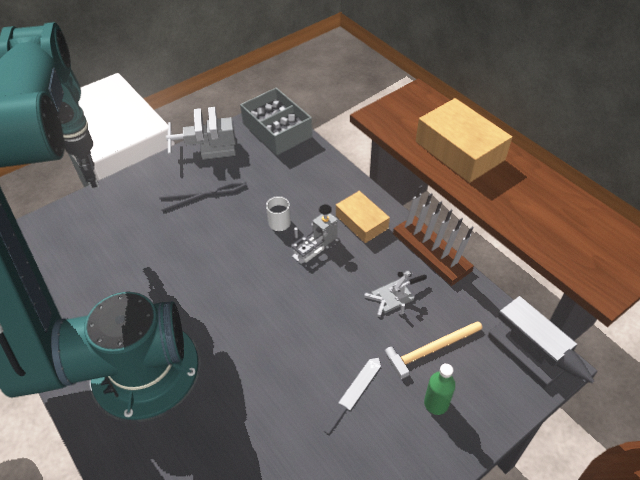

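The top view shows the feeder at about (303,250) delivering down-image (robot-ward). The fixture is at about (392,235) with its V opening down-image, the tin at (254,258), and bolt_a at about (282,257). I'll enlarge these areas.

```bash
python3 - <<'E'
import cv2
a=cv2.imread("pics/top0.png");b=cv2.imread("pics/side0.png")
cv2.imwrite("pics/t1.png",cv2.resize(a[205:295,270:360],None,fx=6.6,fy=6.6,interpolation=cv2.INTER_CUBIC))
cv2.imwrite("pics/t2.png",cv2.resize(a[185:275,350:440],None,fx=6.6,fy=6.6,interpolation=cv2.INTER_CUBIC))
cv2.imwrite("pics/s1.png",cv2.resize(b[195:325,260:440],None,fx=4.4,fy=4.4,interpolation=cv2.INTER_CUBIC))
E
```

```text
(no output)
```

View pics/t1.png

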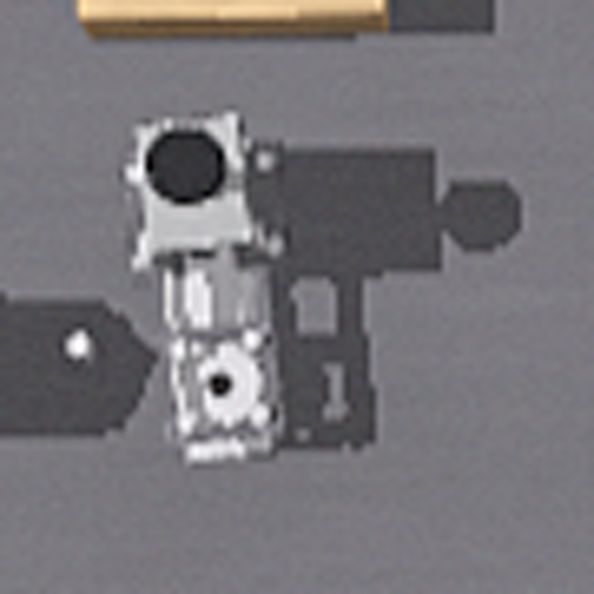

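View pics/t2.png

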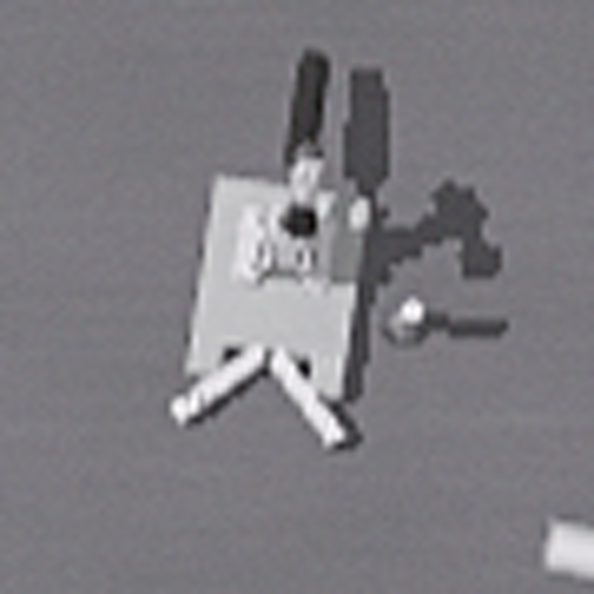

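View pics/s1.png

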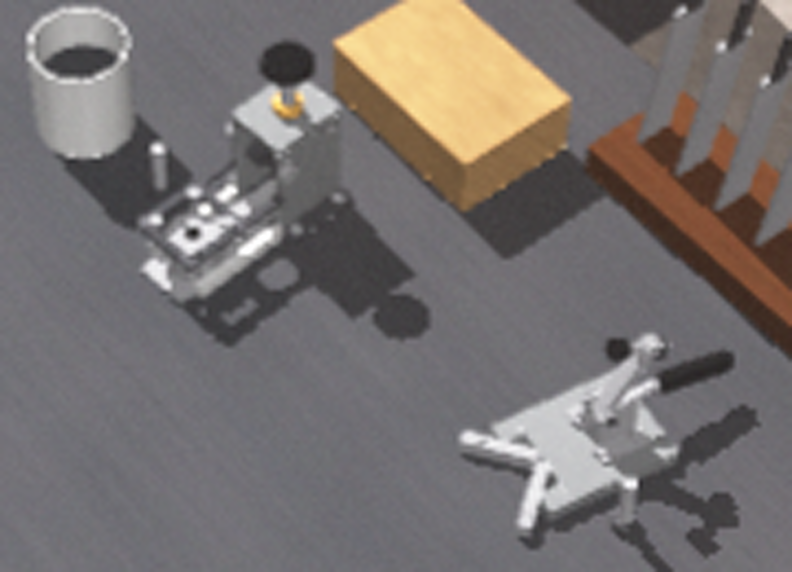

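```bash
cat > h.py <<'E'
import cv2,numpy as np
from rig import telemetry,cams
np.set_printoptions(precision=4,suppress=True)
def ray(n,uv):
    c=cams.get_calibration(n);K=np.array(c["K"]);d=np.array(c["dist"]);T=np.array(c["extrinsics"])
    p=cv2.undistortPoints(np.array([[uv]],float),K,d)[0,0]
    return T[:3,3],T[:3,:3]@np.r_[p,1]
def pl(n,uv,z):
    o,r=ray(n,uv);return (o+r*(z-o[2])/r[2])[:2]
def tri(ua,ub):
    (a,r),(b,s)=ray("top",ua),ray("side",ub)
    t=np.linalg.lstsq(np.c_[r,-s],b-a,rcond=None)[0];p,q=a+t[0]*r,b+t[1]*s
    return (p+q)/2,np.linalg.norm(p-q)
def proj(n,p):
    c=cams.get_calibration(n);T=np.linalg.inv(np.array(c["extrinsics"]))
    return cv2.projectPoints(np.array([p],float),cv2.Rodrigues(T[:3,:3])[0],T[:3,3],np.array(c["K"]),np.array(c["dist"]))[0][0,0]
def cent(n,img,box,f):
    x0,y0,x1,y1=box;m=f(img[y0:y1,x0:x1].astype(int)).astype(np.uint8)
    k,l,s,c=cv2.connectedComponentsWithStats(m);
    return [(c[i]+[x0,y0],s[i,4]) for i in range(1,k) if s[i,4]>8]
E
python3 - <<'E'
from h import *
a=cv2.imread("pics/top0.png");b=cv2.imread("pics/side0.png")
dk=lambda p:p.max(2)<50
h=cent("top",a,(286,222,310,240),dk);print(h);g=cent("side",b,(312,200,336,218),dk);print(g)
hu=h[0][0];gu=g[0][0]
print("head",pl("top",hu,.1445),pl("side",gu,.1445),tri(hu,gu))
f=lambda u,o:((np.array(u)+.5)/6.6-.5+o)
hole=f((221,384),[270,205]);hs=(np.array([193,232])+.5)/4.4-.5+[260,195]
print("hole",hole,pl("top",hole,.033),hs,pl("side",hs,.033))
# bars
m=(a[:,:,1]>205).astype(np.uint8);mm=np.zeros_like(m);mm[236:256,374:406]=m[236:256,374:406]
k,l,s,c=cv2.connectedComponentsWithStats(mm)
for i in range(1,k):
    print(i,s[i],c[i])
for r in range(234,256):print(r,a[r,374:407,1])
E
```

```text
[(array([297.6   , 229.8286]), np.int32(35))]
[(array([326.0435, 210.3478]), np.int32(23))]
head [0.6581 0.0573] [0.6594 0.0497] (array([0.6615, 0.0565, 0.1366]), np.float64(0.005115561162042218))
hole [303.0606 262.7576] [0.568  0.0487] [303.4773 247.3409] [0.5717 0.0519]
1 [379 236   1   2   2] [379.  236.5]
2 [376 237  14  12  40] [382.725 242.325]
3 [391 237  11  15  46] [395.8043 244.4348]
4 [401 239   1   3   3] [401. 240.]
234 [119 119 120 115 111 182 197 194 193 193 191 191 193 192 192 194 191 193
 195 194 190 190 190 193 187 187 190 196 210  88  67  68 126]
235 [120 126 122 119 102 197 193 195 193 196 193 193 191 193 192 192 191 190
 189 191 191 187 189 189 188 186 188 195 209  60  68  68 131]
236 [118 122 122 120  89 217 194 194 196 199 198 201 196 192 188 190 190 189
 189 189 191 190 189 192 189 188 188 192 192  63  72  70 130]
237 [120 122 118 118 121 214 194 195 195 186 145 145 153 188 214 214 175 189
 208 189 192 191 191 190 194 191 190 193 182  66  72  65 131]
238 [120 116 123 116 144 202 196 194 197 170  44  39 131 214 228 233 107 169
 238 186 165 184 182 204 190 189 
[... 1691 characters left out ...]
 122]
251 [124 122 123 122 121 123 124 121 125 121 120 124 118 121 123 122 121 121
 121 122 124 122 120 116 116 225 206 194  98  67  61 125 125]
252 [121 124 120 119 120 119 123 126 120 120 122 122 121 119 122 119 122 120
 120 121 121 120 121 119 115 166 119  51  58  60 108 124 120]
253 [118 121 121 120 123 123 121 124 120 121 120 123 121 125 121 124 123 121
 120 121 123 123 121 118 120 114  98 100 108 106 128 122 120]
254 [125 123 120 119 124 120 118 118 120 121 122 123 117 118 120 120 121 123
 124 124 123 121 121 121 118 123 126 126 127 124 127 121 119]
255 [120 126 123 123 122 126 124 124 126 121 124 122 123 125 120 120 119 122
 121 122 121 118 121 123 124 124 115 121 121 121 119 121 124]
```

```bash
python3 - <<'E'
from h import *
a=cv2.imread("pics/top0.png")
L=[];R=[]
for r in range(236,253):
  for c in range(374,403):
    if a[r,c,1]<203: continue
    if c<390 and 238<=r and c>=376 and abs((c-375.5)*0.60+(r-247))<5 and c>378: L.append(pl("top",(c,r),.012))
    if 390<c<402 and abs((r-238)-(c-391.5)*1.45)<4.5 and r>237 and r<250: R.append(pl("top",(c,r),.012))
L=np.array(L);R=np.array(R);print(len(L),len(R))
ls=[]
for P in(L,R):
    vx,vy,x,y=cv2.fitLine(P.astype(np.float32),cv2.DIST_HUBER,0,.001,.001).ravel();ls.append((np.array([vx,vy]),np.array([x,y])));print(vx,vy,x,y,np.degrees(np.arctan2(vy,vx)))
(d1,p1),(d2,p2)=ls
t=np.linalg.solve(np.c_[d1,-d2],p2-p1);I=p1+t[0]*d1
d1=d1*np.sign(d1[0]);d2=d2*np.sign(d2[0])
b=d1+d2;b/=np.linalg.norm(b)
print("angle between",np.degrees(np.arccos(d1@d2)),"midlines meet",I,"bisector",b,np.degrees(np.arctan2(b[1],b[0])),"home",I-b*.0344)
# plate corners from t2 px
for q,z in(((217,177),.012),((368,196),.012),((188,368),.012),((345,396),.012)):
    u=(np.array(q)+.5)/6.6-.5+[350,185];print(pl("top",u,z))
for n,q,s,o in(("bar Lend",(180,410),6.6,[350,185]),("bar Rend",(338,437),6.6,[350,185])):
    u=(np.array(q)+.5)/s-.5+o;print(n,pl("top",u,.012))
for n,q in(("side Lend",(467,440)),("side Rend",(527,520)),("apex",(545,462))):
    u=(np.array(q)+.5)/4.4-.5+[260,195];print(n,pl("side",u,.012))
u=(np.array((78,345))+.5)/6.6-.5+[270,205];print("bolta top",pl("top",u,.05))
u=(np.array((410,312))+.5)/6.6-.5+[350,185];print("boltb top",pl("top",u,.05))
E
```

```text
33 40
0.5314408 -0.84709543 0.6331078 -0.21153267 -57.89715
0.8151581 0.57923853 0.6247446 -0.24886067 35.397003
angle between 93.29414 midlines meet [ 0.6467 -0.2332] bisector [ 0.9808 -0.1951] -11.250072 home [ 0.613  -0.2265]
[ 0.7318 -0.2104]
[ 0.7207 -0.2842]
[ 0.6374 -0.1934]
[ 0.622  -0.2695]
bar Lend [ 0.6168 -0.1889]
bar Rend [ 0.602  -0.2654]
side Lend [ 0.6188 -0.1898]
side Rend [ 0.609  -0.2616]
apex [ 0.648 -0.235]
bolta top [0.5867 0.116 ]
boltb top [ 0.6575 -0.2977]
```

```bash
cat >> h.py <<'E'
from scipy.spatial.transform import Rotation as Ro
def goto(p,yaw=None):
    "yaw: world angle (deg) of tool y axis (jaw axis), mod 180"
    o=telemetry.get_obs();q=np.array(o["eef_rot"]);R=Ro.from_quat(q[[1,2,3,0]]).as_matrix()
    cur=np.degrees(np.arctan2(R[1,1],R[0,1]))
    print("t",o["time"],"pos",o["tool_pos"],"R",R.ravel(),"jaw yaw",cur,"F",o["ft_force"],"w",o["gripper_width"],"q6",o["qpos"][5])
    if p is not None: s=R.T@(np.array(p)-o["tool_pos"]); print("shift units",s/.2,"rows@.05",np.linalg.norm(s)/.05)
    if yaw is not None:
        d=(yaw-cur+90)%180-90; print("turn z units",-d/180,"deg",-d,"rotvec full units")
E
python3 -c "
from h import *
goto((.6585,.0555,.19),90)"
```

```text
t 0.1 pos [0.156  0.5011 0.2499] R [-0.9548  0.2973 -0.0004  0.2973  0.9548 -0.0009  0.0001 -0.0009 -1.    ] jaw yaw 72.70569145182778 F [-0.3098 -0.7134 -0.3246] w 0.08544020711629258 q6 1.4155412487828771
shift units [-3.0614 -1.3799  0.3002] rows@.05 13.485733340786359
turn z units -0.09607949193429013 deg -17.294308548172225 rotvec full units
```

>>> move_arm(series=[[[-0.2,-0.09,0],[0,0,0]],[[-0.24,-0.108,0],[0,0,0]],[[-0.24,-0.108,0],[0,0,0]],[[-0.24,-0.108,0],[0,0,0]],[[-0.24,-0.108,0],[0,0,0]]], grip=-1)

```text
time: 0.72
tool_pos: [0.3475, 0.3313, 0.2501]
eef_rot: [-0.0, 0.15, 0.989, -0.0]
ft_force: [-0.1, 1.7, -0.7]
gripper_width: -0.0002
```

>>> move_arm(series=[[[-0.24,-0.108,0],[0,0,0]],[[-0.24,-0.108,0],[0,0,0]],[[-0.24,-0.108,0],[0,0,0]],[[-0.24,-0.108,0],[0,0,0]],[[-0.24,-0.108,0],[0,0,0]]])

```text
time: 1.35
tool_pos: [0.5446, 0.1567, 0.25]
eef_rot: [-0.0, 0.15, 0.989, -0.0]
ft_force: [0.8, 0.4, -0.3]
gripper_width: 0.0002
```

```bash
python3 -c "
from h import *
goto((.6585,.0545,.185),90)"
```

```text
t 1.35 pos [0.5446 0.1567 0.25  ] R [-0.9547  0.2974 -0.0005  0.2974  0.9547 -0.      0.0004 -0.0002 -1.    ] jaw yaw 72.69745485834785 F [ 0.8284  0.447  -0.3385] w 0.00017608749542022352 q6 0.438407620731056
shift units [-0.6959 -0.3186  0.3249] rows@.05 3.3256951498983223
turn z units -0.09612525078695637 deg -17.302545141652146 rotvec full units
```

>>> move_arm(series=[[[-0.2,-0.09,0],[0,0,0]],[[-0.2,-0.09,0],[0,0,0]],[[-0.15,-0.07,0.1],[0,0,0]],[[-0.1,-0.05,0.15],[0,0,0]],[[0,0,0.07],[0,0,0]]])

```text
time: 1.98
tool_pos: [0.6499, 0.0612, 0.184]
eef_rot: [-0.001, 0.151, 0.989, -0.0]
ft_force: [-1.1, 0.2, 0.1]
gripper_width: -0.0001
```

```bash
python3 - <<'E'
from h import *
goto((.6585,.0545,.185),90)
a=cams.read_camera("top");b=cams.read_camera("side")
c=lambda i,x,y,w,h,f:cv2.resize(i[y:y+h,x:x+w],None,fx=f,fy=f,interpolation=cv2.INTER_CUBIC)
cv2.imwrite("pics/a1.png",np.hstack([c(a,260,190,100,130,4),c(b,270,160,100,130,4)]))
E
```

```text
t 1.975 pos [0.6499 0.0612 0.184 ] R [-0.9544  0.2987 -0.0027  0.2987  0.9544  0.      0.0025 -0.0008 -1.    ] jaw yaw 72.62260356266485 F [-1.0875  0.1536  0.0708] w -0.00011288936247320267 q6 0.2725514452870982
shift units [-0.0511 -0.0193 -0.0053] rows@.05 0.21952555778279495
turn z units -0.09654109131852862 deg -17.37739643733515 rotvec full units
```

View pics/a1.png

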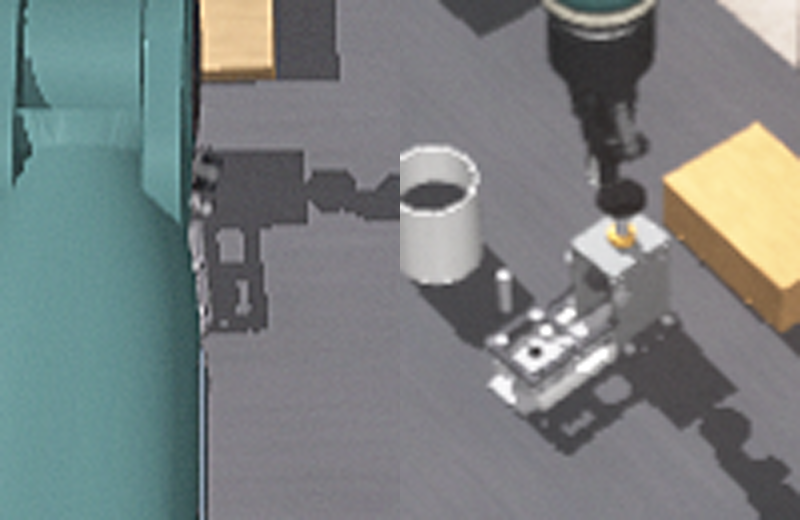

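The arm hides the feeder in the top view. In the side view the fingertips, at about (600,170) in the mosaic, stand just left of the black head at about (620,195). I'll correct by 10 mm and press.

>>> move_arm(series=[[[-0.05,-0.02,0],[0,0,0]],[[0,0,0.03],[0,0,0]],[[0,0,0.06],[0,0,0]],[[0,0,0.06],[0,0,0]],[[0,0,0.04],[0,0,0]]])

```text
time: 2.7
tool_pos: [0.6583, 0.0557, 0.1482]
eef_rot: [0.001, 0.15, 0.989, 0.0]
ft_force: [-2.3, 0.5, 11.4]
gripper_width: -0.0001
```

>>> move_arm(series=[[[0,0,0.03],[0,0,0]],[[0,0,0.03],[0,0,0]],[[0,0,0.01],[0,0,0]],[[0,0,0],[0,0,0]]])

```text
time: 3.2
tool_pos: [0.6583, 0.0557, 0.1345]
eef_rot: [0.0, 0.15, 0.989, 0.0]
ft_force: [-0.4, -0.3, 9.2]
gripper_width: 0.0002
```

>>> move_arm(series=[[[0,0,0.01],[0,0,0]],[[0,0,0.005],[0,0,0]],[[0,0,0],[0,0,0]]])

```text
time: 3.58
tool_pos: [0.6583, 0.0557, 0.1334]
eef_rot: [0.001, 0.15, 0.989, 0.0]
ft_force: [-8.9, -0.3, 29.2]
gripper_width: 0.0002
```

Against the stop: force rose to 29 N at about 30 mm travel. Now I'll release and retreat to the left so I can see.

>>> move_arm(series=[[[0,0,-0.08],[0,0,0]],[[0,0,-0.15],[0,0,0]],[[0,0,-0.25],[0,0,0]],[[0,0,-0.15],[0,0,0]],[[0.2,0.1,0],[0,0,0]]])

```text
time: 4.2
tool_pos: [0.6277, 0.0856, 0.2583]
eef_rot: [0.002, 0.151, 0.988, 0.0]
ft_force: [-0.3, 0.7, -0.5]
gripper_width: 0.0004
```

>>> move_arm(series=[[[0.24,0.108,0],[0,0,0]],[[0.24,0.108,0],[0,0,0]],[[0.24,0.108,0],[0,0,0]],[[0.2,0.1,0],[0,0,0]],[[0,0,0],[0,0,0]]])

```text
time: 4.82
tool_pos: [0.4733, 0.2237, 0.2572]
eef_rot: [-0.0, 0.149, 0.989, 0.0]
ft_force: [0.6, -0.7, 0.7]
gripper_width: 0.0003
```

```bash
python3 - <<'E'
from h import *
goto(None)
a=cams.read_camera("top");b=cams.read_camera("side")
cv2.imwrite("pics/top2.png",a);cv2.imwrite("pics/side2.png",b)
c=lambda i,x,y,w,h,f:cv2.resize(i[y:y+h,x:x+w],None,fx=f,fy=f,interpolation=cv2.INTER_CUBIC)
cv2.imwrite("pics/a2.png",np.hstack([c(a,260,200,80,110,5),c(b,260,190,80,110,5)]))
E
```

```text
t 4.825 pos [0.4733 0.2237 0.2572] R [-0.9558  0.2942 -0.0003  0.2942  0.9558  0.0002  0.0003  0.0001 -1.    ] jaw yaw 72.89302942288593 F [ 0.5779 -0.7053  0.6516] w 0.00029079147954153966 q6 0.5842144134933862
```

View pics/a2.png

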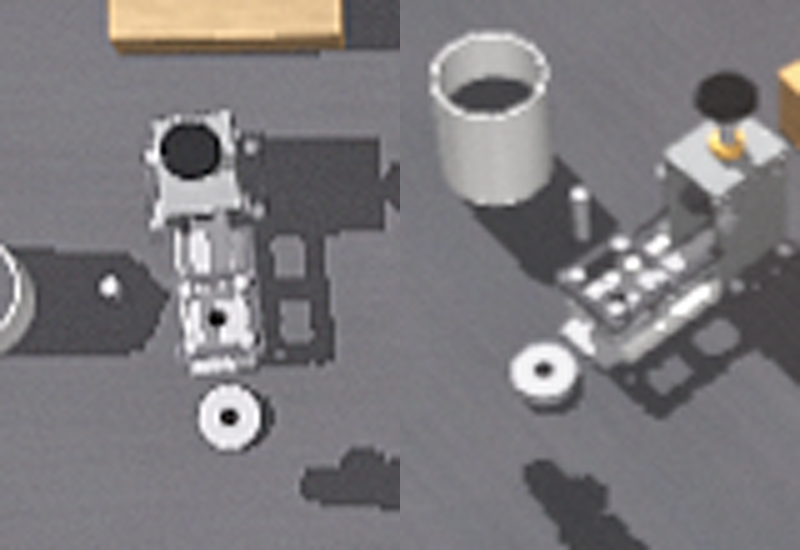

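The washer lies out in front of the feeder: hole at (230,416) in the top crop and at (543,369) in the side crop. The plunger is up and the stack remains in place.

```bash
python3 - <<'E'
from h import *
a=cv2.imread("pics/top2.png");b=cv2.imread("pics/side2.png")
br=lambda p:p.min(2)>170
for n,i,bx in(("top",a,(296,275,318,293)),("side",b,(278,256,300,273))):
    x0,y0,x1,y1=bx;m=br(i[y0:y1,x0:x1].astype(int)).astype(np.uint8)
    cs,_=cv2.findContours(m,cv2.RETR_EXTERNAL,cv2.CHAIN_APPROX_NONE);c=max(cs,key=cv2.contourArea)
    e=cv2.fitEllipse(c);print(n,np.array(e[0])+[x0,y0],e[1],pl(n,np.array(e[0])+[x0,y0],.010))
f=lambda u,o:(np.array(u)+.5)/5-.5+o
print(pl("top",f((230,416),[260,200]),.01),pl("side",f((143,369),[260,190]),.01))
E
```

```text
top [305.4293 282.9392] (11.333908081054688, 12.091510772705078) [0.5049 0.0434]
side [288.1319 263.4635] (9.596199989318848, 12.645391464233398) [0.5075 0.0457]
[0.5054 0.0428] [0.5078 0.0457]
```

>>> move_arm(series=[[[0,0,0],[0,0,0.054]],[[0,0,0],[0,0,0.054]],[[0,0,0],[0,0,0.054]],[[0,0,0],[0,0,0.054]],[[0,0,0],[0,0,0.054]]], grip=-0.53)

```text
time: 5.55
tool_pos: [0.4765, 0.2212, 0.2568]
eef_rot: [-0.0, 0.547, 0.837, -0.0]
ft_force: [0.1, 0.3, 0.2]
gripper_width: 0.0198
```

>>> move_arm(series=[[[0,0,0],[0,0,0.054]],[[0,0,0],[0,0,0.052]],[[0,0,0],[0,0,0]]])

```text
time: 5.92
tool_pos: [0.4763, 0.2214, 0.2568]
eef_rot: [-0.0, 0.675, 0.737, -0.0]
ft_force: [0.4, -0.4, 0.7]
gripper_width: 0.0203
```

```bash
python3 -c "
from h import *
goto((.5026,.085,.2),5.4)"
```

```text
t 5.925 pos [0.4763 0.2214 0.2568] R [-0.0874  0.9962 -0.0004  0.9962  0.0874 -0.0002 -0.0002 -0.0004 -1.    ] jaw yaw 5.014074593151568 F [ 0.4133 -0.4198  0.7263] w 0.02027331564541119 q6 1.763219326644106
shift units [-0.6907  0.0717  0.2842] rows@.05 3.00119411412916
turn z units -0.0021440300380468277 deg -0.385925406848429 rotvec full units
```

>>> move_arm(series=[[[-0.2,0.02,0],[0,0,0]],[[-0.25,0.026,0],[0,0,0]],[[-0.24,0.026,0.15],[0,0,0]],[[0,0,0.3],[0,0,0]],[[0,0,0.3],[0,0,0]]])

```text
time: 6.55
tool_pos: [0.5025, 0.0846, 0.1057]
eef_rot: [0.001, 0.675, 0.738, 0.0]
ft_force: [1.5, -0.6, -0.9]
gripper_width: 0.0198
```

>>> move_arm(series=[[[0,0,0.2],[0,0,0]],[[0,0,0],[0,0,0]]])

```text
time: 6.8
tool_pos: [0.5005, 0.0853, 0.0652]
eef_rot: [-0.002, 0.674, 0.738, -0.002]
ft_force: [0.8, 0.0, 0.5]
gripper_width: 0.0203
```

```bash
python3 - <<'E'
from h import *
goto((.5026,.082,.0235),5.0)
a=cams.read_camera("top");b=cams.read_camera("side")
c=lambda i,x,y,w,h,f:cv2.resize(i[y:y+h,x:x+w],None,fx=f,fy=f,interpolation=cv2.INTER_CUBIC)
cv2.imwrite("pics/a3.png",np.hstack([c(a,250,210,100,110,4),c(b,250,190,100,110,4)]))
E
```

```text
t 6.8 pos [0.5005 0.0853 0.0652] R [-0.0902  0.9959 -0.0049  0.9959  0.0902 -0.0001  0.0003 -0.0049 -1.    ] jaw yaw 5.172896825932226 F [0.8203 0.0172 0.4728] w 0.02034989841931782 q6 1.4888233993010698
shift units [-0.0176  0.0099  0.2086] rows@.05 0.8384816327182679
turn z units 0.0009605379218457068 deg 0.17289682593222722 rotvec full units
```

View pics/a3.png

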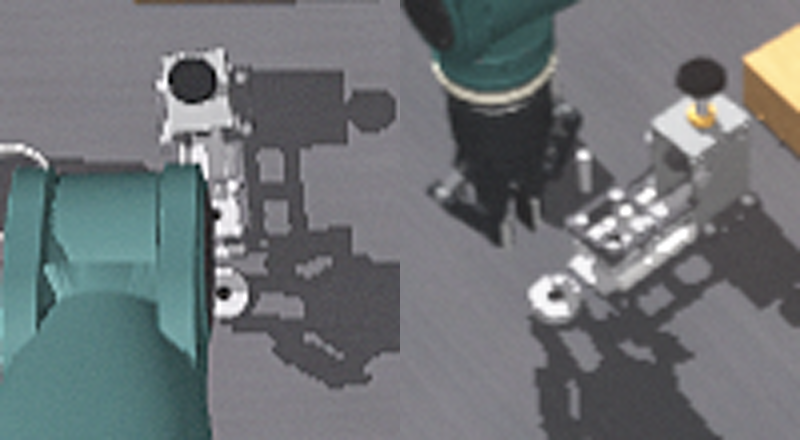

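The fingertips are behind the washer (+y side) and clear of the rails. Next I'll go down.

>>> move_arm(series=[[[-0.005,0.01,0.1],[0,0,0]],[[0,0,0.07],[0,0,0]],[[0,0,0.04],[0,0,0]],[[0,0,0],[0,0,0]]])

```text
time: 7.4
tool_pos: [0.504, 0.0851, 0.0254]
eef_rot: [-0.0, 0.675, 0.738, -0.0]
ft_force: [0.4, -0.2, -0.1]
gripper_width: 0.0198
```

```bash
python3 - <<'E'
from h import *
goto((.5026,.082,.0235),5.0)
b=cams.read_camera("side")
c=lambda i,x,y,w,h,f:cv2.resize(i[y:y+h,x:x+w],None,fx=f,fy=f,interpolation=cv2.INTER_CUBIC)
cv2.imwrite("pics/a4.png",c(b,250,190,100,110,5))
E
```

```text
t 7.4 pos [0.504  0.0851 0.0254] R [-0.0879  0.9961 -0.0002  0.9961  0.0879  0.      0.     -0.0002 -1.    ] jaw yaw 5.0429334044204905 F [ 0.3509 -0.238  -0.0706] w 0.01980986682887705 q6 1.4904588369144594
shift units [-0.0147 -0.0084  0.0093] rows@.05 0.07715647750548521
turn z units 0.00023851891344719433 deg 0.04293340442049498 rotvec full units
```

View pics/a4.png

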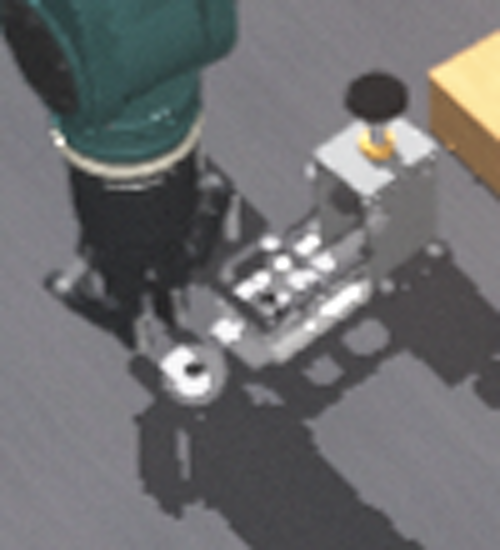

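>>> move_arm(series=[[[0,0,0.013],[0,0,0]],[[-0.05,0,0],[0,0,0]],[[-0.08,0,0],[0,0,0]],[[-0.1,0,0],[0,0,0]],[[-0.1,0,0],[0,0,0]]])

```text
time: 8.07
tool_pos: [0.5099, 0.0177, 0.0228]
eef_rot: [0.0, 0.676, 0.737, 0.0]
ft_force: [0.6, 1.0, -0.5]
gripper_width: 0.02
```

>>> move_arm(series=[[[-0.1,0,0],[0,0,0]],[[-0.08,0,0],[0,0,0]],[[-0.05,0,0],[0,0,0]],[[-0.02,0,0],[0,0,0]],[[0,0,0],[0,0,0]]])

```text
time: 8.7
tool_pos: [0.5142, -0.0305, 0.0227]
eef_rot: [-0.0, 0.675, 0.737, -0.0]
ft_force: [0.5, -0.4, -0.3]
gripper_width: 0.0198
```

```bash
python3 - <<'E'
from h import *
goto((.5275,-.183,.023),5.0)
a=cams.read_camera("top");b=cams.read_camera("side")
c=lambda i,x,y,w,h,f:cv2.resize(i[y:y+h,x:x+w],None,fx=f,fy=f,interpolation=cv2.INTER_CUBIC)
cv2.imwrite("pics/a5.png",np.hstack([c(a,280,210,100,110,4),c(b,270,210,100,110,4)]))
E
```

```text
t 8.7 pos [ 0.5142 -0.0305  0.0227] R [-0.0875  0.9962 -0.0001  0.9962  0.0875 -0.      0.     -0.0001 -1.    ] jaw yaw 5.020366544141615 F [ 0.5062 -0.3723 -0.3201] w 0.019833005151278896 q6 1.2656311394622337
shift units [-0.7654 -0.0003 -0.0017] rows@.05 3.061691845618322
turn z units 0.0001131474674533845 deg 0.02036654414160921 rotvec full units
```

View pics/a5.png

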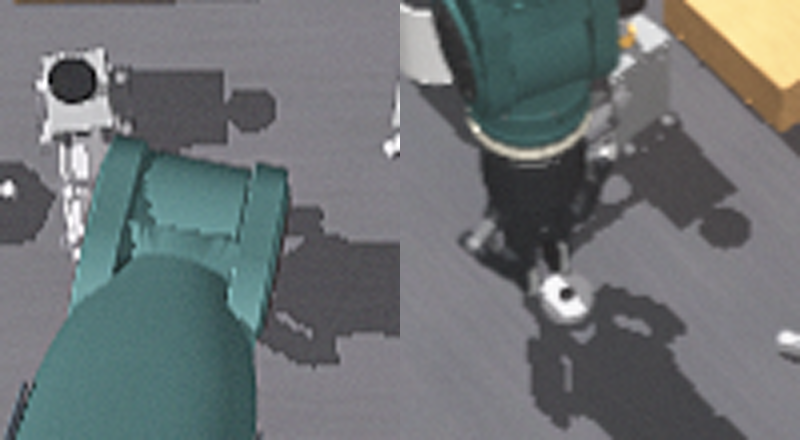

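The side view shows the washer held in the two-finger cradle. I'll keep pushing.

>>> move_arm(series=[[[-0.05,0,0],[0,0,0]],[[-0.08,0,0],[0,0,0]],[[-0.1,0,0],[0,0,0]],[[-0.1,0,0],[0,0,0]],[[-0.1,0,0],[0,0,0]]])

```text
time: 9.43
tool_pos: [0.5218, -0.1179, 0.0227]
eef_rot: [0.0, 0.676, 0.737, 0.0]
ft_force: [1.0, 0.9, 0.3]
gripper_width: 0.0204
```

>>> move_arm(series=[[[-0.1,0,0],[0,0,0]],[[-0.1,0,0],[0,0,0]],[[-0.07,0,0],[0,0,0]],[[-0.045,0,0],[0,0,0]],[[-0.02,0,0],[0,0,0]]])

```text
time: 10.05
tool_pos: [0.5276, -0.1832, 0.0226]
eef_rot: [-0.0, 0.675, 0.737, 0.0]
ft_force: [-0.0, 0.2, -1.1]
gripper_width: 0.02
```

>>> move_arm(series=[[[0,0,0],[0,0,0]],[[0.1,0,0],[0,0,0]],[[0.1,0,-0.1],[0,0,0]],[[0,0,-0.25],[0,0,0]],[[0,0,-0.25],[0,0,0]]])

```text
time: 10.68
tool_pos: [0.5235, -0.1411, 0.1439]
eef_rot: [-0.001, 0.675, 0.738, -0.0]
ft_force: [1.7, -0.3, 0.3]
gripper_width: 0.02
```

```bash
python3 - <<'E'
from h import *
goto((.47,-.2,.13),79.7)
a=cams.read_camera("top");b=cams.read_camera("side")
cv2.imwrite("pics/top6.png",a);cv2.imwrite("pics/side6.png",b)
c=lambda i,x,y,w,h,f:cv2.resize(i[y:y+h,x:x+w],None,fx=f,fy=f,interpolation=cv2.INTER_CUBIC)
cv2.imwrite("pics/a6.png",np.hstack([c(a,340,200,100,130,4),c(b,290,230,100,130,4)]))
E
```

```text
t 10.675 pos [ 0.5235 -0.1411  0.1439] R [-0.0891  0.996  -0.001   0.996   0.0891  0.0006  0.0007 -0.0009 -1.    ] jaw yaw 5.111912651726402 F [ 1.6931 -0.3301  0.28  ] w 0.01995873334355239 q6 1.0678389657702567
shift units [-0.2695 -0.2924  0.0698] rows@.05 1.6149092503470635
turn z units -0.4143782630459645 deg -74.5880873482736 rotvec full units
```

View pics/a6.png

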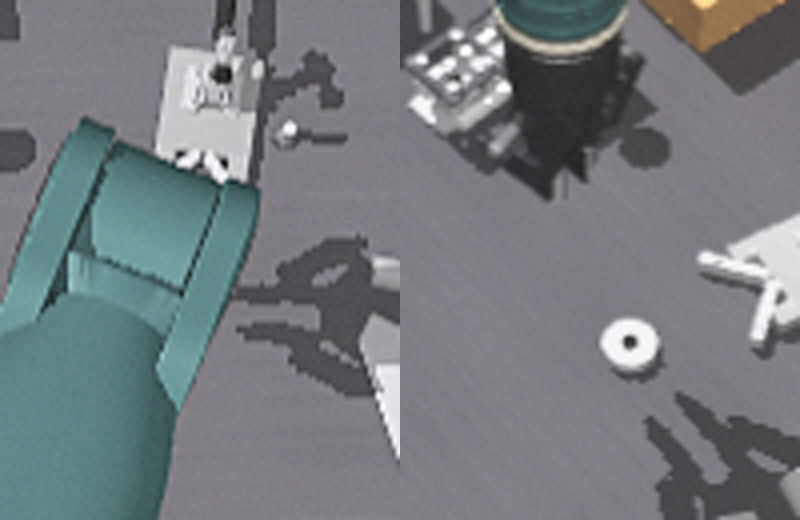

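>>> move_arm(series=[[[0.2,0,-0.1],[0,0,0]],[[0.25,0,-0.1],[0,0,0]],[[0.2,-0.1,0],[0,0,0]],[[0,-0.2,0],[0,0,0]],[[0,-0.1,0],[0,0,-0.04]]])

```text
time: 11.4
tool_pos: [0.4306, -0.0189, 0.1822]
eef_rot: [-0.001, 0.626, 0.78, -0.0]
ft_force: [0.6, -1.0, 0.7]
gripper_width: 0.02
```

>>> move_arm(series=[[[0,0,0],[0,0,-0.055]],[[0,0,0],[0,0,-0.055]],[[0,0,0],[0,0,-0.055]],[[0,0,0],[0,0,-0.055]],[[0,0,0],[0,0,-0.055]]])

```text
time: 12.02
tool_pos: [0.4322, -0.0194, 0.1822]
eef_rot: [-0.0, 0.241, 0.971, 0.0]
ft_force: [0.1, 0.4, 0.2]
gripper_width: 0.0199
```

>>> move_arm(series=[[[0,0,0],[0,0,-0.055]],[[0,0,0],[0,0,-0.045]],[[0,0,0],[0,0,0]]])

```text
time: 12.4
tool_pos: [0.4324, -0.0197, 0.1823]
eef_rot: [-0.0, 0.09, 0.996, 0.0]
ft_force: [0.3, 0.5, 0.0]
gripper_width: 0.0202
```

```bash
python3 - <<'E'
from h import *
goto(None)
a=cams.read_camera("top");b=cams.read_camera("side")
cv2.imwrite("pics/top7.png",a);cv2.imwrite("pics/side7.png",b)
c=lambda i,x,y,w,h,f:cv2.resize(i[y:y+h,x:x+w],None,fx=f,fy=f,interpolation=cv2.INTER_CUBIC)
cv2.imwrite("pics/a7.png",np.hstack([c(a,350,200,80,100,5),c(b,330,265,80,100,5)]))
E
```

```text
t 12.4 pos [ 0.4324 -0.0197  0.1823] R [-0.984   0.1784 -0.0006  0.1784  0.984   0.0003  0.0007  0.0001 -1.    ] jaw yaw 79.72612776752003 F [0.2669 0.5316 0.0083] w 0.02015233996665811 q6 -0.05488699496218473
```

View pics/a7.png

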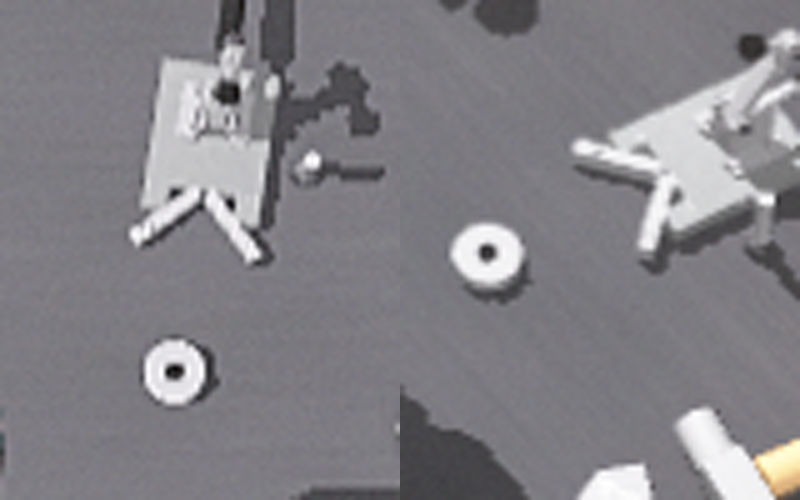

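```bash
python3 - <<'E'
from h import *
a=cv2.imread("pics/top7.png");b=cv2.imread("pics/side7.png")
for n,i,bx in(("top",a,(374,262,396,286)),("side",b,(336,305,360,325))):
    x0,y0,x1,y1=bx;m=(i[y0:y1,x0:x1].min(2)>165).astype(np.uint8)
    cs,_=cv2.findContours(m,cv2.RETR_EXTERNAL,cv2.CHAIN_APPROX_NONE);c=max(cs,key=cv2.contourArea)
    e=cv2.fitEllipse(c);w=pl(n,np.array(e[0])+[x0,y0],.010);print(n,w,e[1])
    d=np.array([.613,-.2265])-w;print(d,np.hypot(*d),np.degrees(np.arctan2(d[1],d[0])))
g=lambda n,q,o,z=.012:pl(n,(np.array(q)+.5)/5-.5+o,z)
# plate side edges
for q in((162,58),(143,200),(282,72),(264,222)):print(g("top",q,[350,200]))
print("bar ends/inner mouth corners side",g("side",(180,148),[330,265]),g("side",(250,248),[330,265]),"apex in",g("side",(258,180),[330,265]))
print("top",g("top",(138,238),[350,200]),g("top",(258,257),[350,200]),"apex in",g("top",(206,205),[350,200]))
E
```

```text
top [ 0.5286 -0.2105] (11.380169868469238, 12.098214149475098)
[ 0.0844 -0.016 ] 0.08592499202981228 -10.735538359288185
side [ 0.5315 -0.2096] (11.378557205200195, 13.757182121276855)
[ 0.0815 -0.0169] 0.08323402500601239 -11.684960341052836
[ 0.7325 -0.209 ]
[ 0.6398 -0.1939]
[ 0.7215 -0.2864]
[ 0.6239 -0.2714]
bar ends/inner mouth corners side [ 0.6194 -0.1884] [ 0.6064 -0.2656] apex in [ 0.6406 -0.2335]
top [ 0.6152 -0.19  ] [ 0.6013 -0.2667] apex in [ 0.6357 -0.2344]
```

>>> move_arm(series=[[[-0.112,-0.212,0],[0,0,0]],[[-0.112,-0.212,0],[0,0,0]],[[-0.112,-0.212,0],[0,0,0]],[[-0.112,-0.212,0.1],[0,0,0]],[[0,0,0.25],[0,0,0]]])

```text
time: 13.12
tool_pos: [0.493, -0.2067, 0.1128]
eef_rot: [0.002, 0.092, 0.996, -0.001]
ft_force: [-0.0, 0.5, -0.3]
gripper_width: 0.02
```

>>> move_arm(series=[[[0,0,0.2],[0,0,0]],[[0,0,0.1],[0,0,0]],[[0,0,0],[0,0,0]]])

```text
time: 13.5
tool_pos: [0.4901, -0.2027, 0.0515]
eef_rot: [-0.001, 0.091, 0.996, 0.001]
ft_force: [0.7, 0.8, 0.9]
gripper_width: 0.0203
```

```bash
python3 - <<'E'
from h import *
goto((.4903,-.2028,.023),79.7)
b=cams.read_camera("side")
c=lambda i,x,y,w,h,f:cv2.resize(i[y:y+h,x:x+w],None,fx=f,fy=f,interpolation=cv2.INTER_CUBIC)
cv2.imwrite("pics/a8.png",c(b,280,230,140,120,5))
E
```

```text
t 13.5 pos [ 0.4901 -0.2027  0.0515] R [-0.9836  0.1803 -0.0024  0.1803  0.9836  0.0015  0.0026  0.001  -1.    ] jaw yaw 79.60991191314139 F [0.7081 0.7625 0.8618] w 0.02028982511196032 q6 -0.36456521143846576
shift units [-0.0014 -0.0004  0.1427] rows@.05 0.5708240759983269
turn z units -0.0005004893714367458 deg -0.09008808685861425 rotvec full units
```

View pics/a8.png

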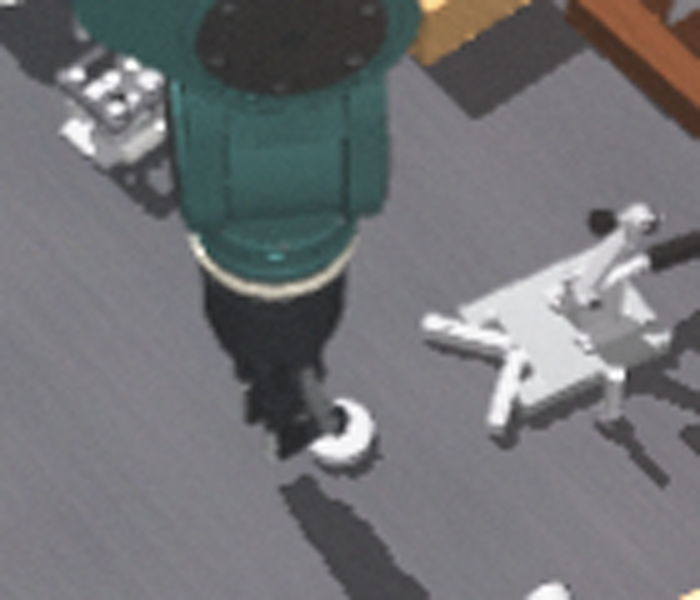

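The fingers are behind the washer, in line with the V. I'll go down and push.

>>> move_arm(series=[[[0,0,0.1],[0,0,0]],[[0,0,0.043],[0,0,0]],[[0,0,0],[0,0,0]],[[-0.04,0,0],[0,0,0]],[[-0.06,0,0],[0,0,0]]])

```text
time: 14.18
tool_pos: [0.5116, -0.2073, 0.0247]
eef_rot: [0.0, 0.09, 0.996, -0.0]
ft_force: [-0.8, 0.2, -0.7]
gripper_width: 0.02
```

>>> move_arm(series=[[[-0.08,0,0],[0,0,0]],[[-0.08,0,0],[0,0,0]],[[-0.07,0,0],[0,0,0]],[[-0.05,0,0],[0,0,0]],[[-0.03,0,0],[0,0,0]]])

```text
time: 14.8
tool_pos: [0.5723, -0.2181, 0.0241]
eef_rot: [0.0, 0.089, 0.996, -0.0]
ft_force: [-1.0, 0.6, 0.2]
gripper_width: 0.0198
```

```bash
python3 - <<'E'
from h import *
goto((.5867,-.2215,.023),79.7)
b=cams.read_camera("side")
c=lambda i,x,y,w,h,f:cv2.resize(i[y:y+h,x:x+w],None,fx=f,fy=f,interpolation=cv2.INTER_CUBIC)
cv2.imwrite("pics/a9.png",c(b,300,220,130,110,5))
E
```

```text
t 14.8 pos [ 0.5723 -0.2181  0.0241] R [-0.984   0.1782  0.0001  0.1782  0.984  -0.0001 -0.0001 -0.     -1.    ] jaw yaw 79.73643741113659 F [-1.0456  0.6466  0.1853] w 0.019839164218981558 q6 -0.3179626719415868
shift units [-0.0738 -0.0038  0.0055] rows@.05 0.2962754699051721
turn z units 0.00020243006186993916 deg 0.03643741113658905 rotvec full units
```

View pics/a9.png

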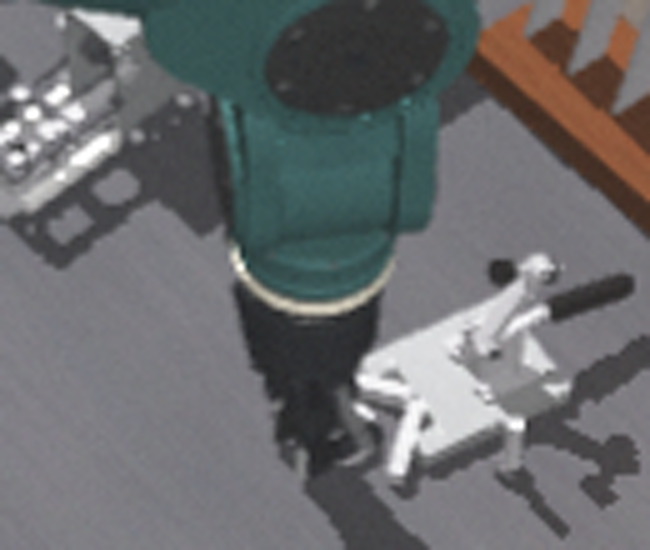

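>>> move_arm(series=[[[-0.02,0,0],[0,0,0]],[[-0.02,0,0],[0,0,0]],[[-0.01,0,0],[0,0,0]],[[0,0,0],[0,0,0]]])

```text
time: 15.35
tool_pos: [0.5815, -0.2198, 0.0241]
eef_rot: [0.0, 0.089, 0.996, 0.0]
ft_force: [-0.1, -0.3, -0.1]
gripper_width: 0.0201
```

>>> move_arm(series=[[[-0.01,0,0],[0,0,0]],[[0,0,0],[0,0,0]]])

```text
time: 15.6
tool_pos: [0.5835, -0.2202, 0.0241]
eef_rot: [0.0, 0.09, 0.996, -0.0]
ft_force: [-0.2, 0.5, -0.1]
gripper_width: 0.02
```

>>> move_arm(series=[[[-0.01,0,0],[0,0,0]],[[0,0,0],[0,0,0]]])

```text
time: 15.85
tool_pos: [0.5855, -0.2206, 0.0241]
eef_rot: [0.0, 0.09, 0.996, -0.0]
ft_force: [-0.6, 0.2, -0.7]
gripper_width: 0.0204
```

>>> move_arm(series=[[[-0.005,0,0],[0,0,0]],[[-0.005,0,0],[0,0,0]],[[0,0,0],[0,0,0]]])

```text
time: 16.23
tool_pos: [0.5869, -0.2209, 0.0239]
eef_rot: [-0.001, 0.09, 0.996, -0.0]
ft_force: [-5.6, -1.0, 1.2]
gripper_width: 0.0199
```

>>> move_arm(series=[[[-0.005,0,0],[0,0,0]],[[0,0,0],[0,0,0]]])

```text
time: 16.48
tool_pos: [0.5874, -0.2211, 0.0238]
eef_rot: [-0.001, 0.09, 0.996, -0.0]
ft_force: [-7.3, -1.9, 1.9]
gripper_width: 0.0202
```

>>> move_arm(series=[[[-0.005,0,0],[0,0,0]],[[0,0,0],[0,0,0]]])

```text
time: 16.73
tool_pos: [0.5878, -0.2212, 0.0237]
eef_rot: [-0.002, 0.09, 0.996, -0.0]
ft_force: [-10.1, -2.0, 3.1]
gripper_width: 0.0203
```

>>> move_arm(series=[[[0.05,0,0],[0,0,0]],[[0.05,0,0],[0,0,0]],[[0.1,0,0],[0,0,0]],[[0.2,0,0],[0,0,0]],[[0.2,0.05,-0.1],[0,0,0]]])

```text
time: 17.35
tool_pos: [0.4711, -0.1895, 0.0435]
eef_rot: [-0.001, 0.09, 0.996, 0.0]
ft_force: [0.7, 0.5, 0.8]
gripper_width: 0.0202
```

>>> move_arm(series=[[[0,0.25,-0.2],[0,0,0]],[[0,0.25,-0.2],[0,0,0]],[[0,0.25,0],[0,0,0]],[[0,0.2,0],[0,0,0]],[[0,0,0],[0,0,0]]], grip=-1)

```text
time: 17.98
tool_pos: [0.5064, -0.0032, 0.1224]
eef_rot: [0.0, 0.088, 0.996, 0.0]
ft_force: [0.6, 0.2, -0.3]
gripper_width: -0.0002
```

```bash
python3 - <<'E'
from h import *
goto(None)
a=cams.read_camera("top");b=cams.read_camera("side")
cv2.imwrite("pics/top10.png",a);cv2.imwrite("pics/side10.png",b)
c=lambda i,x,y,w,h,f:cv2.resize(i[y:y+h,x:x+w],None,fx=f,fy=f,interpolation=cv2.INTER_CUBIC)
cv2.imwrite("pics/a10.png",np.hstack([c(a,365,220,50,60,8),c(b,360,270,50,60,8)]))
E
```

```text
t 17.975 pos [ 0.5064 -0.0032  0.1224] R [-0.9846  0.175   0.0008  0.175   0.9846  0.0004 -0.0008  0.0006 -1.    ] jaw yaw 79.92095532593866 F [ 0.6255  0.1987 -0.2624] w -0.0002146321080525841 q6 0.00825261514202834
```

View pics/a10.png

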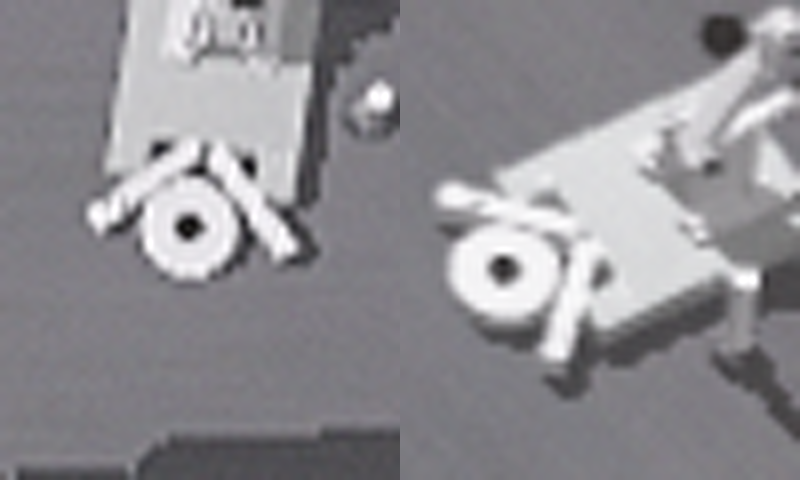

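```bash
cat > seat.py <<'E'
from h import *
def seat(ft,fs):
    a=cv2.imread(ft);b=cv2.imread(fs)
    for n,i,u in(("top",a,(388.2,247.9)),("side",b,(372.4,303.1))):
        # hole: darkness-weighted centroid
        x0,y0=int(u[0])-3,int(u[1])-3;p=i[y0:y0+8,x0:x0+8].astype(float).mean(2);w=np.clip(215-p,0,None)
        Y,X=np.mgrid[y0:y0+8,x0:x0+8];h=np.array([(w*X).sum(),(w*Y).sum()])/w.sum()
        print(n,"hole px",h,"world",pl(n,h,.010))
        if n=="top":W=pl(n,h,.010)
    # brightness profile crossing each bar, perpendicular, outwards from washer-free stretch
    R=[]
    for name,(d,p) in {"L":((.5314,-.8471),(.6331,-.2115)),"R":((.8152,.5792),(.6247,-.2489))}.items():
        d=np.array(d);nn=np.array([-d[1],d[0]]);print(name,"dist centre-midline",abs((W-np.array(p))@nn)*1e3)
E
python3 -c "
from seat import *
seat('pics/top10.png','pics/side10.png')"
```

```text
top hole px [388.1605 247.8774] world [ 0.6125 -0.2253]
side hole px [372.5104 303.1901] world [ 0.6158 -0.2238]
L dist centre-midline 24.827005750944615
R dist centre-midline 26.295791265248624
```

>>> move_arm(series=[[[0,-0.24,0],[0,0,0]],[[0,-0.26,0],[0,0,0]],[[0,-0.26,0],[0,0,0]],[[-0.2,-0.24,0],[0,0,0]],[[-0.2,0,0.1],[0,0,0]]])

```text
time: 18.7
tool_pos: [0.55, -0.2217, 0.1031]
eef_rot: [0.002, 0.092, 0.996, -0.001]
ft_force: [0.8, 0.5, -0.3]
gripper_width: -0.0002
```

>>> move_arm(series=[[[0,0,0.2],[0,0,0]],[[0,0,0.1],[0,0,0]],[[0,0,0],[0,0,0]]])

```text
time: 19.08
tool_pos: [0.5482, -0.2171, 0.041]
eef_rot: [-0.001, 0.09, 0.996, 0.001]
ft_force: [-0.8, -0.6, 0.4]
gripper_width: -0.0002
```

```bash
python3 - <<'E'
from h import *
goto((.5593,-.2167,.0235),79.7)
b=cams.read_camera("side")
c=lambda i,x,y,w,h,f:cv2.resize(i[y:y+h,x:x+w],None,fx=f,fy=f,interpolation=cv2.INTER_CUBIC)
cv2.imwrite("pics/a11.png",c(b,320,220,110,110,5))
E
```

```text
t 19.075 pos [ 0.5482 -0.2171  0.041 ] R [-0.9837  0.1798 -0.0024  0.1798  0.9837  0.0013  0.0026  0.0008 -1.    ] jaw yaw 79.6433957841595 F [-0.8222 -0.5792  0.351 ] w -0.00021429859933949419 q6 -0.3344366871792412
shift units [-0.0546  0.0118  0.0871] rows@.05 0.414132794402265
turn z units -0.0003144678657806013 deg -0.05660421584050823 rotvec full units
```

View pics/a11.png

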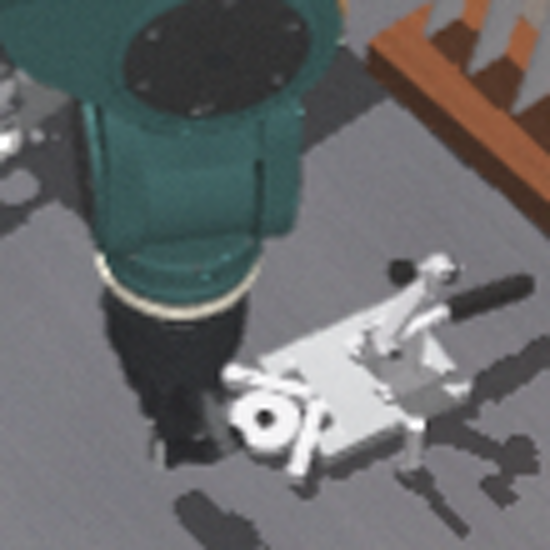

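>>> move_arm(series=[[[0,0.012,0.05],[0,0,0]],[[0,0,0.037],[0,0,0]],[[-0.06,0,0],[0,0,0]],[[-0.07,0,0],[0,0,0]],[[-0.02,0,0],[0,0,0]]])

```text
time: 19.75
tool_pos: [0.5808, -0.2198, 0.025]
eef_rot: [0.0, 0.089, 0.996, -0.0]
ft_force: [0.1, -0.3, 0.2]
gripper_width: 0.0003
```

>>> move_arm(series=[[[-0.01,0,0],[0,0,0]],[[-0.005,0,0],[0,0,0]],[[0,0,0],[0,0,0]]])

```text
time: 20.12
tool_pos: [0.5823, -0.22, 0.0248]
eef_rot: [-0.0, 0.09, 0.996, -0.0]
ft_force: [0.3, 0.5, -0.2]
gripper_width: 0.0001
```

>>> move_arm(series=[[[-0.005,0,0],[0,0,0]],[[-0.005,0,0],[0,0,0]],[[0,0,0],[0,0,0]]])

```text
time: 20.5
tool_pos: [0.584, -0.2203, 0.0247]
eef_rot: [-0.0, 0.09, 0.996, -0.0]
ft_force: [-4.4, -0.4, 1.7]
gripper_width: -0.0001
```

>>> move_arm(series=[[[-0.005,0,0],[0,0,0]],[[-0.005,0,0],[0,0,0]],[[0,0,0],[0,0,0]]])

```text
time: 20.88
tool_pos: [0.5849, -0.2206, 0.0244]
eef_rot: [-0.001, 0.09, 0.996, -0.0]
ft_force: [-10.6, -1.3, 3.1]
gripper_width: -0.0
```

>>> move_arm(series=[[[-0.005,0,0],[0,0,0]],[[-0.005,0,0],[0,0,0]],[[0,0,0],[0,0,0]]])

```text
time: 21.25
tool_pos: [0.5855, -0.2208, 0.0242]
eef_rot: [-0.003, 0.09, 0.996, -0.0]
ft_force: [-18.0, -1.3, 7.8]
gripper_width: 0.0002
```

>>> move_arm(series=[[[0,-0.01,0],[0,0,0]],[[0,-0.01,0],[0,0,0]],[[0,-0.01,0],[0,0,0]],[[0,0,0],[0,0,0]]])

```text
time: 21.75
tool_pos: [0.5846, -0.2252, 0.0238]
eef_rot: [-0.003, 0.089, 0.996, 0.001]
ft_force: [-12.9, 7.5, 3.9]
gripper_width: 0.0
```

>>> move_arm(series=[[[0,-0.01,0],[0,0,0]],[[0,-0.01,0],[0,0,0]],[[0,0,0],[0,0,0]]])

```text
time: 22.12
tool_pos: [0.5842, -0.2295, 0.0238]
eef_rot: [-0.002, 0.089, 0.996, 0.001]
ft_force: [-13.1, 4.7, 2.3]
gripper_width: 0.0
```

>>> move_arm(series=[[[0.03,0,0],[0,0,0]],[[0.1,0,0],[0,0,0]],[[0.2,0,0],[0,0,0]],[[0.2,0,-0.1],[0,0,0]],[[0,0.1,-0.2],[0,0,0]]])

```text
time: 22.75
tool_pos: [0.4828, -0.1917, 0.0845]
eef_rot: [-0.001, 0.091, 0.996, 0.001]
ft_force: [1.5, -0.1, 0.2]
gripper_width: 0.0002
```

>>> move_arm(series=[[[0,0.25,-0.2],[0,0,0]],[[0,0.25,-0.1],[0,0,0]],[[0,0.25,0],[0,0,0]],[[0,0.2,0],[0,0,0]],[[0,0,0],[0,0,0]]])

```text
time: 23.38
tool_pos: [0.52, -0.0044, 0.1441]
eef_rot: [0.001, 0.088, 0.996, 0.0]
ft_force: [-0.1, -0.3, -0.1]
gripper_width: -0.0003
```

```bash
python3 - <<'E'
from h import *
goto(None)
a=cams.read_camera("top");b=cams.read_camera("side")
cv2.imwrite("pics/top12.png",a);cv2.imwrite("pics/side12.png",b)
c=lambda i,x,y,w,h,f:cv2.resize(i[y:y+h,x:x+w],None,fx=f,fy=f,interpolation=cv2.INTER_CUBIC)
cv2.imwrite("pics/a12.png",np.hstack([c(a,365,220,50,60,8),c(b,360,270,50,60,8)]))
from seat import *
seat('pics/top12.png','pics/side12.png')
E
```

```text
t 23.375 pos [ 0.52   -0.0044  0.1441] R [-0.9846  0.1751  0.0013  0.1751  0.9846  0.0003 -0.0013  0.0005 -1.    ] jaw yaw 79.91722498243094 F [-0.1178 -0.3187 -0.0631] w -0.00034606118693085116 q6 0.010518510206389007
top hole px [388.5744 247.6292] world [ 0.6132 -0.2267]
side hole px [373.0712 303.3772] world [ 0.6167 -0.2253]
L dist centre-midline 24.890590521535543
R dist centre-midline 24.73850819864398
```

View pics/a12.png

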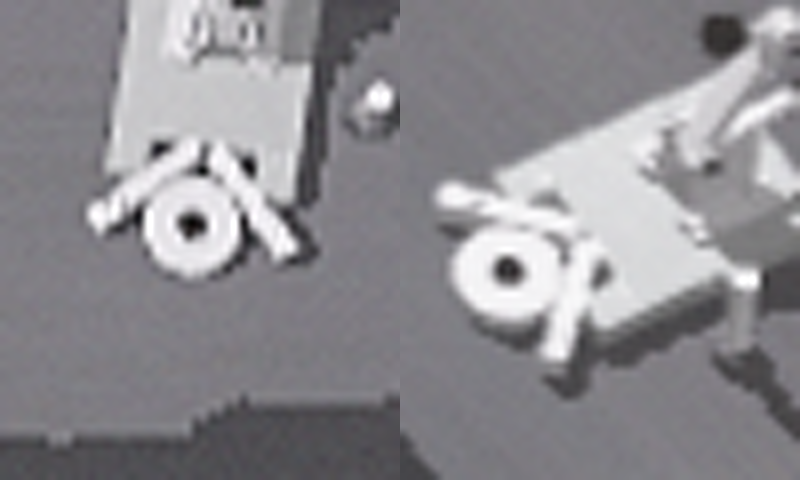

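The washer now touches both bars: its centre is 24.9 and 24.7 mm from the bar midlines, against 24.5 mm nominal. Before handing in I'll check the whole bench.

```bash
python3 - <<'E'
import cv2,numpy as np
a=cv2.imread("pics/top12.png");o=cv2.imread("pics/top0.png");b=cv2.imread("pics/side12.png")
cv2.imwrite("pics/cmp.png",np.hstack([cv2.resize(a[150:360,130:540],(400,205)),cv2.resize(o[150:360,130:540],(400,205))]))
cv2.imwrite("pics/f12.png",cv2.resize(np.hstack([a[205:290,230:345],b[190:275,250:365]]),None,fx=3.4,fy=3.4,interpolation=cv2.INTER_CUBIC))
E
```

```text
(no output)
```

View pics/cmp.png

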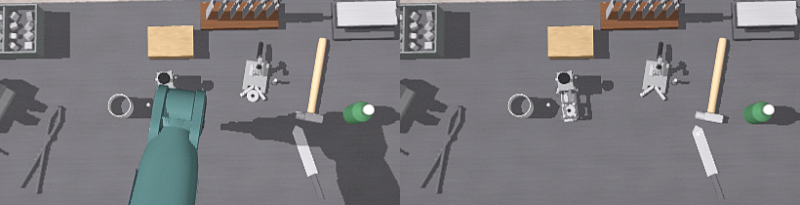

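View pics/f12.png

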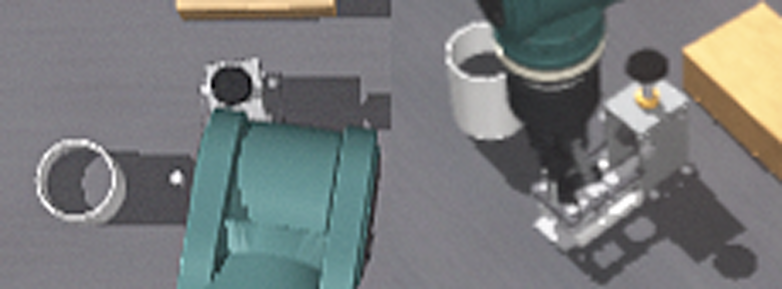

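All the bystanders are where they started, the plunger is up, and the hand is clear. I'll hand it in.

```bash
python3 -c "
from rig import ctrl
print(ctrl.sign_off())"
```

```text
the job is handed in; nothing more can be done
None
```

The job is handed in at about 23 s of the 64 s allowed, with the washer seated in the V. The hand-in gives no verdict, so this rests on my own checks.

**What I did:**
- I pressed the plunger once to its stop, about 30 mm of travel, with the force rising to 29 N. It came back up and one washer came out.
- I slid that washer across the bench in two straight pushes with the fingertips, without lifting it.
- The first seating touched only one bar; the washer's centre measured 24.8 and 26.3 mm from the bar midlines. I pushed again with the fingers shut and a sideways drag, then took the hand away.

**Last checks:**
- **Seating:** the washer's centre is 24.9 and 24.7 mm from the two bar midlines (24.5 mm when fully home).
- **Home position:** it lies at (0.613, -0.227) from the top camera, matching the home I estimated beforehand from the bars. The side camera reads about 3.5 mm farther in x and 1.4 mm in y. It showed a similar offset on the delivered washer, so I take it as calibration error.
- **Bench:** the plunger is up, and the bystanders look unmoved next to the first picture.
- **Not fully seen:** in the last pictures the arm hid the feeder from above and the gripper partly hid it from the side. The stack was last seen clearly right after the press. I did not touch the feeder afterwards.

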